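Move the vacuum sealer's battery to its charger

ROBOT

A 6-joint arm with a two-finger parallel gripper is mounted at the origin on the work surface. World frame = base frame: x ahead of the robot, y to its left, z up, the work surface at z = 0. Lengths are in m, angles in rad, forces in N, time in s.
With the tool pointing down it reaches from about 0.35 to 0.775 m from the base axis. Payload 5.5 kg.
Tool frame: the origin (TCP) lies midway between the tips of the shut fingers; the grasp point (between the pads) lies grip_point_offset behind it (grip_point_offset is the distance from the TCP to the grasp point, in m); z points along the fingers, y is the direction in which the jaws open and shut (so a half turn about z gives the same grasp; the last joint's range is limited). The gripper opens to 85 mm and grips with 20 to 120 N. Pads are 22 mm wide; open, the fingers measure 114 mm over their backs; the gripper's body (76 mm by 85 mm) begins 54 mm behind the grasp point. The pads swing forward as they close: fully open they stand 13 mm farther back than shut.
Start: joints at [1.07, 0.313, 0.046, 1.304, 0, 1.431], TCP at [0.203, 0.538, 0.231] pointing down, gripper open.
Joint ranges: [-2.76, 2.76], [-0.86, 1.69], [-1.03, 1.26], [-2.2, 2.34], [-1.47, 1.5], [-3.14, 3.14]. Speed limits (rad/s): [2.57, 2.57, 3.14, 3.14, 3.14, 3.14].

INTERFACE

Orientations are given as a unit quaternion [w, x, y, z].
In Python, from workcell import * gives the robot as it stands.
- The arm moves only by the tool send_rows, never from a script. Its argument "series" is one flat list of numbers, 7 for each row, row after row: the shift along the tool's x, y, z in cm, then the turn, a rotation vector about the tool's x, y, z in degrees, then the opening, from 0 (shut) to 1 (fully open). A call has 1 to 10 rows; each row is the pose to reach, as a shift and turn from the pose commanded when the call began, along the tool's axes at that moment; what a row does not reach only later rows make up. A row lasts 1/12 s, in which the tool goes at most 41.7 mm and 7.16 degrees, less where a joint would pass 70% of its speed; a pose out of reach is approached as far as the arm can. A call with a gripper value outside its range is refused whole. The fingers move at their own pace and stop on an object; "newtons" is the grip in N (left out, the last holds). Time passes only in rows, so rows that repeat a pose let the fingers close. It gives the time, the measured TCP pose, the force and the opening at its end, in the units of the state.
- get_state(): the state, without advancing time (a new reading comes with each control period).
- read_camera(name): name is "scene" or "side" or "wrist"; returns the picture (420x560x3 uint8, blue, green, red); there is no depth.
- camera_info(name): a dict with "K" (3x3 intrinsics, pixels), "D" ([k1, k2, p1, p2, k3] as OpenCV has them; the pictures are not rectified), "xyz" and "attitude" of the camera in the world. Camera axes: x right, y down, z forward; pixel columns grow to the right and rows downward; lengths in m; the calibration is good to about 2 mm. A picture is of the moment at which its call begins: read the wrist's pose just before it. camera_info takes no time and is no camera call; for the wrist camera it gives the pose at the moment of the call.
- hand_in(): hands the job in, once; it reports no verdict.
Trained networks look in the newest picture that a camera, given by its name, has taken for a name from the list of things; names that differ only in an ending like _2 or _b are one class to them, and where a whole thing is asked for, a point or a joint stands for the part that bears it (a point fixed in the world has none). Each returns a list of dicts, best first, with "p" (0 to 1); they miss things now and then, are a little off and sometimes report something else, mostly with a low value. They report only what shows in the picture. A call takes as long as a camera call.
- silhouettes(camera, label): "pixels" (420x560 bool, what is visible of it) and "box" ([left, top, width, height] in pixels, round what is visible of it).
The state is a dict: "clock": time; "joint_pos": joint angles; "qvel": joint speeds; "tau": joint torques, N m; "tcp_pos": TCP position; "orientation": TCP orientation; "wrist_force": force on the tool from outside, world axes, zero at the start; "ft_torque": the same for the moment, N m; "finger_gap": finger opening in m.
Only numpy, scipy, OpenCV 4.12 (cv2) and the standard library are available. Lean on these libraries where they do the work, as an engineer would, in place of code of your own. Each camera call takes 0.05 s, during which the arm holds its last target. There are 200 camera calls.

TASK

The vacuum sealer's battery is flat: squeeze its snap tab in, lift the battery straight out of the sealer, and lower it into the charger with the tab still held in until it is fully home; then let go, so that the tab springs out under the charger's catch. Squeeze gently, never wrench it while it is still caught or ram it in, and leave the things lying around where they are.

Things in the scene. Friction and masses are not known exactly. Their poses are not given: they have to be found in the camera images.
- pack_center (a point): Centre of the battery pack, a black block 52 x 70 x 92 mm (x, y, z), 0.23 to 0.43 kg; its underside is 46 mm below. The lowest 46 mm fill the well. The 46 mm above are the grip: 60 mm long in y, a flat back at x = -26 mm, the front at x = +11 mm set back behind the snap tab. Starts latched in the sealer, its axes along the sealer's.
- pack: The same pack, origin at the centre of its underside, z up. Squeeze along x, between tab and back face, 52 mm apart at rest and 43 mm with the tab fully in. It breaks if either finger squeezes it with more than 25 N, if it is pressed against the sealer with more than 35 N, or pushed down on the floor of the charger's cradle with more than 18 N.
- tab_pad (a point): Centre of the outer face of the snap tab's finger plate, on the pack's +x side: dark grey, 24 mm wide (y), 6 mm thick, 48 to 92 mm above the pack's underside. At rest 26 mm in +x from the pack's centre. Below it a hook 16 mm wide stands 7 mm proud of the pack's +x face, 26 to 32 mm above the underside, sloped below, flat on top.
- tab (a joint): How far the snap tab is pressed in towards the pack (m): 0 sprung out, 0.009 fully in, at a stop. The spring needs 5 N to start and 15 N at the stop. Pressed in by 8 mm or more the hook is clear of the catch; with less it may catch.
- sealer: Vacuum sealer, fixed, dark grey, 170 mm deep (x), 85 mm high; origin on the table under the middle of its battery well. It runs from 55 mm in -y to 320 mm in +y of that, with a black bar 28 mm high on the deck from 80 mm in +y on.
- sealer_well (a point): Centre of the mouth of the sealer's well, level with the deck. The well is 55 x 73 mm (x, y) and 46 mm deep, its rim bevelled for the top 6 mm. In its +x wall, under a lip 22 mm wide that stands 1.5 mm into the well, its underside 34 mm above the floor, is the catch; a steel strip on the deck marks that side.
- charger: Charger, fixed, a lighter grey block 124 x 132 x 78 mm (x, y, z) with a battery well in its top; origin on the table under the well's middle.
- charger_well (a point): Centre of the mouth of the charger's well, level with its top: 55 x 73 mm (x, y), bevelled like the sealer's, steel strip on its +x side. A black cradle in it carries floor and catch (formed as in the sealer, on the +x side), set anywhere from 41 to 58 mm deep, stiff, not measured: feel for the floor. Home, the pack's axes lie along the charger's, its centre from 5 mm above to 12 mm below this point.
- tape_roll: Bystander: clear tape roll, 84 mm across, lying on the sealer's deck; origin under its centre.
- cutter: Bystander: yellow knife, 18 x 160 x 12 mm, lying on the table on the charger's -x side.
- bracket: Bystander: small black moulded bracket, 30 x 22 x 26 mm, on the table on the charger's +x side.

How it is judged:
By the outcome, as a careful person would: the job done as asked, in the order asked, and still so for the second after the job is handed in, with the robot touching nothing.
It also fails if it takes over 54 s, if anything falls off the work surface, if the arm or the gripper's body presses on something with over 40 N, if the wrist force passes 120 N, or if a joint passes its speed limit or range.

## Working session

There is one attempt and no reset: what is moved stays moved. The work goes in short steps, Python scripts to look and compute and a tool call to move; the robot and the scene stay as the last step left them, time stands still between calls to the robot, and variables do not carry over. Pictures are saved under pics/ and viewed, about 8 in all and at most 12, crops included, and the job is handed in when it is done.

Besides the shell and the picture viewer there is one more tool, called after "Call:" as a command line: name --argument value ..., lists and objects as JSON in quotes. send_rows: Moves the arm, as the interface text tells. Its arguments: {"type":"object","properties":{"series":{"type":"array"},"newtons":{"type":"number"}},"required":["series"]}

```bash
mkdir -p pics; ls; python3 - <<'E'
from workcell import *
import cv2,numpy as np
s=get_state();print(s)
a=read_camera("scene");b=read_camera("side")
cv2.imwrite("pics/a.png",a);cv2.imwrite("pics/b.png",b)
for n in("scene","side","wrist"):print(n,camera_info(n))
E
```

```text
pics
{'clock': 0.0, 'joint_pos': array([ 1.07042523e+00,  3.14035265e-01,  4.49840193e-02,  1.30360642e+00,
       -2.25198752e-05,  1.43119081e+00]), 'qvel': array([ 0.00079011, -0.000321  ,  0.00108382,  0.0008356 , -0.00220164,
       -0.00152665]), 'tau': array([ 7.45984853e-04, -4.80628037e+01,  2.98534173e+01,  1.94656884e-02,
       -8.69283849e-05, -1.78195609e-05]), 'tcp_pos': array([0.20273975, 0.53752452, 0.2303911 ]), 'orientation': array([-2.82058658e-04,  1.79406078e-01,  9.83774666e-01, -8.86969294e-04]), 'wrist_force': array([ 0.46281481, -0.17922012, -0.08460426]), 'ft_torque': array([-0.04796378,  0.04871769,  0.01218386]), 'finger_gap': 0.08536990076518218}
scene {'K': array([[467.59998716,   0.        , 280.17943951],
       [  0.        , 467.59998716, 213.06058685],
       [  0.        ,   0.        ,   1.        ]]), 'D': array([-0.08271238,  0.        ,  0.        ,  0.        ,  0.        ]), 'xyz': array([1.17215701, 0.04346179, 0.91467349]), 'attitude': array([-0.22004734,  0.64297274,  0.69433856, -0.2367682 ])}
side {'K': array([[403.81718078,   0.        , 275.63731879],
       [  0.        , 403.81718078, 210.85158281],
       [  0.        ,   0.        ,   1.        ]]), 'D': array([-0.05522472,  0.        ,  0.        ,  0.        ,  0.        ]), 'xyz': array([ 0.24111502, -0.46414566,  0.67304369]), 'attitude': array([-0.35941891,  0.89084658, -0.25343697,  0.11393031])}
wrist {'K': array([[312.91433317,   0.        , 278.00940804],
       [  0.        , 312.91433317, 212.98802326],
       [  0.        ,   0.        ,   1.        ]]), 'D': array([-0.05135044,  0.        ,  0.        ,  0.        ,  0.        ]), 'xyz': array([0.12838792, 0.56597948, 0.37301213]), 'attitude': array([0.12846336, 0.8121305 , 0.56236274, 0.08768895])}
```

```bash
python3 -c "
from workcell import *
print([k for k in dir() if k[0]!='_']); print(globals().get('grip_point_offset'))"
```

```text
['MotionError', 'camera_info', 'get_state', 'grip_point_offset', 'hand_in', 'read_camera', 'silhouettes']
0.0187
```

View pics/a.png

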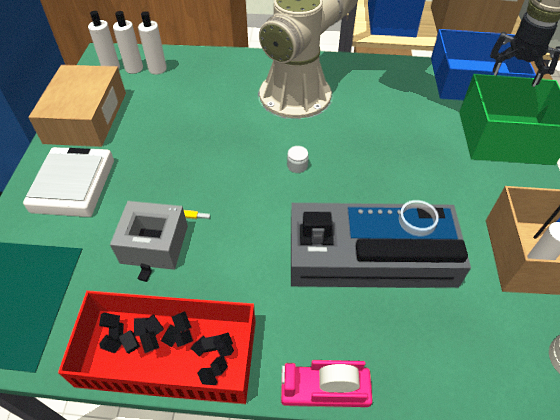

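View pics/b.png

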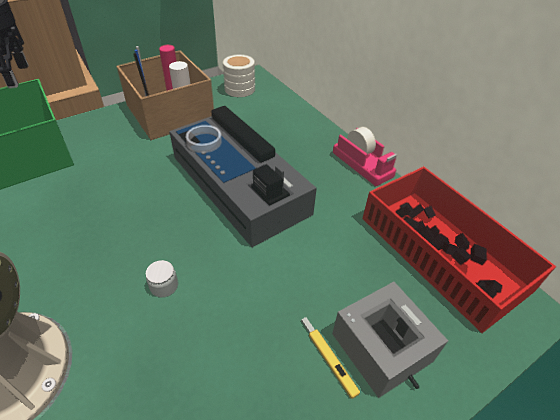

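```bash
cat > h.py <<'E'
from workcell import *
import cv2,numpy as np
from scipy.spatial.transform import Rotation as R
from scipy.optimize import minimize
def rot(q): return R.from_quat([q[1],q[2],q[3],q[0]])
def proj(ci,P):
    Rm=rot(ci["attitude"]).as_matrix().T
    return cv2.projectPoints(np.array(P,float).reshape(-1,3),cv2.Rodrigues(Rm)[0],-Rm@ci["xyz"],ci["K"],ci["D"])[0].reshape(-1,2)
def toplane(ci,uv,z):
    p=cv2.undistortPoints(np.array(uv,float).reshape(-1,1,2),ci["K"],ci["D"]).reshape(-1,2)
    d=rot(ci["attitude"]).apply(np.c_[p,np.ones(len(p))])
    return ci["xyz"]+d*((z-ci["xyz"][2])/d[:,2])[:,None]
def place(x,y,yaw,P):
    return R.from_euler('z',yaw).apply(np.array(P,float))+[x,y,0]
def box(x0,x1,y0,y1,z0,z1): return [[x,y,z] for x in(x0,x1) for y in(y0,y1) for z in(z0,z1)]
E
python3 - <<'E'
from h import *
C={n:camera_info(n) for n in("scene","side")}
M={}
for n in C:
    read_camera(n)
    for l in("sealer","charger","pack","cutter","bracket","tape_roll"):
        r=silhouettes(n,l)
        print(n,l,[(round(d["p"],2),d["box"]) for d in r[:2]])
        if r: M[n,l]=r[0]["pixels"]
print("sealer corners scene",toplane(C["scene"],[(292,205),(458,206)],.085).round(3))
print("charger",toplane(C["scene"],[(122,203),(185,205)],.078).round(3))
B={"charger":box(-.062,.062,-.066,.066,0,.078),"sealer":box(-.085,.085,-.055,.32,0,.085)}
X0={"charger":(.6,-.25,0),"sealer":(.6,.1,0)}
for l in B:
    def cost(v):
        c=0
        for n in C:
            m=M[n,l].astype(np.uint8)
            if l=="sealer":
                m=cv2.morphologyEx(m,cv2.MORPH_CLOSE,np.ones((25,25)))
            h=cv2.convexHull(proj(C[n],place(*v,B[l])).astype(np.float32))
            k=np.zeros((420,560),np.uint8)
            cv2.fillConvexPoly(k,np.round(h*16).astype(int),1,shift=4)
            c+=1-(k&m).sum()/(k|m).sum()
        return c
    best=min((minimize(cost,X0[l]+np.array([dx,dy,t]),method="Nelder-Mead",options=dict(initial_simplex=[X0[l]+np.array([dx,dy,t])+e for e in np.vstack([np.zeros(3),np.diag([.03,.03,.15])])])) for t in(-.2,0,.2) for dx in(0,.05) for dy in(0,)),key=lambda r:r.fun)
    print(l,best.x.round(4),best.fun)
E
```

```text
scene sealer [(0.57, [287.1, 202.7, 186.2, 85.0]), (0.27, [401.8, 200.0, 34.1, 37.3])]
scene charger [(0.89, [111.5, 198.6, 79.6, 71.5])]
scene pack [(0.71, [297.4, 212.0, 37.4, 34.0])]
scene cutter [(0.66, [181.5, 211.9, 27.4, 10.2])]
scene bracket [(0.64, [138.7, 262.1, 10.3, 21.0]), (0.49, [106.8, 198.2, 83.3, 73.1])]
scene tape_roll [(0.95, [398.8, 199.9, 36.1, 38.5])]
side sealer [(0.87, [166.9, 103.8, 148.3, 144.3])]
side charger [(0.84, [332.2, 282.1, 112.7, 111.8])]
side pack [(0.79, [251.1, 163.1, 37.9, 41.1])]
side cutter [(0.81, [300.5, 319.5, 58.8, 78.3]), (0.48, [251.6, 161.5, 34.7, 42.5])]
side bracket []
side tape_roll [(0.88, [183.8, 128.0, 37.7, 21.9])]
sealer corners scene [[0.507 0.02  0.085]
 [0.48  0.401 0.085]]
charger [[ 0.526 -0.373  0.078]
 [ 0.52  -0.225  0.078]]
charger [ 0.5833 -0.3002 -0.055 ] 0.08505519141355178
sealer [0.5807 0.0785 0.0508] 0.17929613664258715
```

```bash
cat >> h.py <<'E'
def toolR(yaw):
    c,s=np.cos(yaw),np.sin(yaw)
    return R.from_matrix(np.array([[-s,c,0],[c,s,0],[0,0,-1]],float).T)
def rel(p,yaw):
    s=get_state();q=rot(s["orientation"])
    d=q.inv().apply(np.array(p)-s["tcp_pos"])*100
    w=np.degrees((q.inv()*toolR(yaw)).as_rotvec())
    print("rel cm",d.round(2),"deg",w.round(2))
E
python3 - <<'E'
from h import *
s=get_state();c=camera_info("wrist");q=rot(s["orientation"])
print("cam in tool",q.inv().apply(c["xyz"]-s["tcp_pos"]).round(4),"axes",(q.inv()*rot(c["attitude"])).as_matrix().round(3))
rel([.57,.07,.27],.05)
E
```

```text
cam in tool [ 7.970e-02  1.000e-04 -1.425e-01] axes [[ 0.001 -0.952 -0.308]
 [ 1.     0.001 -0.   ]
 [ 0.    -0.308  0.952]]
rel cm [-50.86 -30.83  -3.87] deg [ 0.   -0.   66.46]
```

Call:
send_rows --series '[0,0,-3.9,0,0,5,1,-52.5,-32.4,-3.9,0,0,66.5,1,-52.5,-32.4,-3.9,0,0,66.5,1,-52.5,-32.4,-3.9,0,0,66.5,1,-52.5,-32.4,-3.9,0,0,66.5,1,-52.5,-32.4,-3.9,0,0,66.5,1,-52.5,-32.4,-3.9,0,0,66.5,1,-52.5,-32.4,-3.9,0,0,66.5,1,-52.5,-32.4,-3.9,0,0,66.5,1,-52.5,-32.4,-3.9,0,0,66.5,1]' --newtons 20

```text
clock: 1.63
tcp_pos: [0.4329, 0.2393, 0.2706]
orientation: [0.0, 0.692, 0.722, 0.0]
wrist_force: [-0.6, 0.5, -0.2]
finger_gap: 0.0854
```

```bash
python3 - <<'E'
from h import *
rel([.58,.05,.27],.05)
E
```

```text
rel cm [-19.55  13.87   0.07] deg [ 0.05 -0.02 -0.37]
```

Call:
send_rows --series '[-19.5,13.9,0,0,0,0,1,-19.5,13.9,0,0,0,0,1,-19.5,13.9,0,0,0,0,1,-19.5,13.9,0,0,0,0,1,-19.5,13.9,0,0,0,0,1,-19.5,13.9,0,0,0,0,1,-19.5,13.9,0,0,0,0,1,-19.5,13.9,0,0,0,0,1,-19.5,13.9,0,0,0,0,1]'

```text
clock: 2.38
tcp_pos: [0.5801, 0.0533, 0.2701]
orientation: [-0.0, 0.69, 0.724, -0.0]
wrist_force: [-0.4, 0.6, 0.7]
finger_gap: 0.0854
```

```bash
python3 - <<'E'
from h import *
rel([.58,.05,.27],.05)
c=camera_info("wrist");im=read_camera("wrist");cv2.imwrite("pics/w1.png",im)
np.save("w1.npy",dict(c=c),allow_pickle=True)
cv2.imwrite("pics/w1z.png",cv2.resize(im[60:340,100:460],None,fx=2.1,fy=2.1,interpolation=cv2.INTER_CUBIC))
E
```

```text
rel cm [-0.32 -0.03  0.01] deg [-0.05 -0.03 -0.07]
```

View pics/w1z.png

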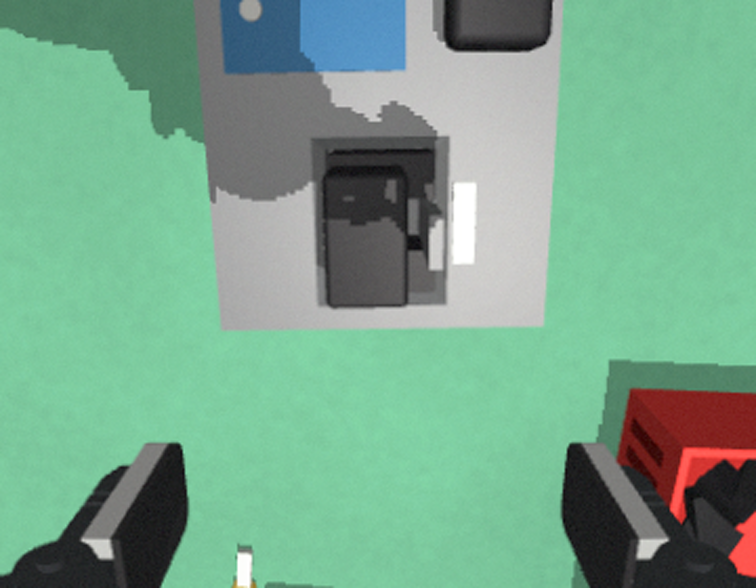

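```bash
python3 - <<'E'
from h import *
c=np.load("w1.npy",allow_pickle=True).item()["c"]
f=lambda P,z:toplane(c,(np.array(P)+.5)/2.1-.5+[100,60],z)[:,:2]
def show(n,P,z):
    W=f(P,z);print(n,(W*1000).round(1).tolist());return W
def yaw(a,b): d=b-a;return round(np.degrees(np.arctan2(d[1],d[0])),2)
d=show("deck front L,R",[(221,328),(544,325)],.085);print("yaw",yaw(*d),"len",np.linalg.norm(d[1]-d[0]),"x mid",d.mean(0))
l=show("left edge",[(221,328),(204,130)],.085);print(yaw(*l)-90)
r=show("right edge",[(544,325),(560,30)],.085);print(yaw(*r)-90)
w=show("rim",[(313,138),(449,138),(447,303),(318,306)],.085);print("ctr",w.mean(0),yaw(w[0],w[1]),yaw(w[3],w[2]),yaw(w[3],w[0])-90,yaw(w[2],w[1])-90)
p=show("grip top",[(323,168),(406,168),(408,305),(323,307)],.131);print("ctr",p.mean(0),yaw(p[0],p[1]),yaw(p[3],p[2]),yaw(p[3],p[0])-90,yaw(p[2],p[1])-90)
t=show("tab top",[(428,220),(443,220),(443,270),(429,270)],.131);print(t.mean(0))
s=show("strip",[(453,183),(475,183),(475,264),(453,264)],.0855);print(s.mean(0))
E
```

```text
deck front L,R [[500.0, 19.1], [669.8, 29.3]]
yaw 3.44 len 0.17013869196048706 x mid [0.58488639 0.02420299]
left edge [[500.0, 19.1], [493.6, 119.6]]
3.6200000000000045
right edge [[669.8, 29.3], [659.5, 173.0]]
4.109999999999999
rim [[546.3, 118.2], [611.9, 121.5], [617.7, 38.7], [550.8, 33.7]]
ctr [0.58168196 0.07803419] 2.87 4.27 3.049999999999997 4.040000000000006
grip top [[554.9, 108.1], [589.7, 109.9], [594.5, 50.1], [556.6, 47.2]]
ctr [0.57392725 0.07882525] 2.84 4.28 1.5300000000000011 4.519999999999996
tab top [[600.6, 88.5], [607.0, 88.8], [608.8, 66.8], [602.6, 66.5]]
[0.60475333 0.0776643 ]
strip [[615.5, 100.2], [626.3, 100.8], [630.2, 60.2], [619.0, 59.6]]
[0.62275491 0.08021939]
```

```bash
python3 - <<'E'
from h import *
rel([.5771,.0783,.16],np.radians(3.5))
rel([.5771,.0783,.097],np.radians(3.5))
E
```

```text
rel cm [ 2.45 -0.15 11.03] deg [-0.03 -0.03 -0.64]
rel cm [ 2.45 -0.15 17.33] deg [-0.03 -0.03 -0.64]
```

Call:
send_rows --series '[2.45,-0.15,4,0,0,-0.6,1,2.45,-0.15,8,0,0,-0.6,1,2.45,-0.15,11,0,0,-0.6,1,2.45,-0.15,13,0,0,-0.6,1,2.45,-0.15,15,0,0,-0.6,1,2.45,-0.15,16.5,0,0,-0.6,1,2.45,-0.15,17.3,0,0,-0.6,1,2.45,-0.15,17.3,0,0,-0.6,0.85,2.45,-0.15,17.3,0,0,-0.6,0.77,2.45,-0.15,17.3,0,0,-0.6,0.74]' --newtons 20

```text
clock: 3.27
tcp_pos: [0.5785, 0.0781, 0.0988]
orientation: [0.001, 0.685, 0.728, 0.001]
wrist_force: [-0.3, 0.1, 0.0]
finger_gap: 0.0635
```

```bash
python3 - <<'E'
from h import *
s=get_state();print(s["finger_gap"],s["wrist_force"],s["ft_torque"])
rel([.5771,.0783,.097],np.radians(3.5))
im=read_camera("wrist")
cv2.imwrite("pics/w2z.png",cv2.resize(im[140:420,100:460],None,fx=2.1,fy=2.1,interpolation=cv2.INTER_CUBIC))
E
```

```text
0.06352073052117231 [-0.25095097  0.12652677  0.03565163] [-0.00931794 -0.05347961  0.07491548]
rel cm [ 0.03 -0.14  0.18] deg [ 0.13  0.   -0.03]
```

View pics/w2z.png

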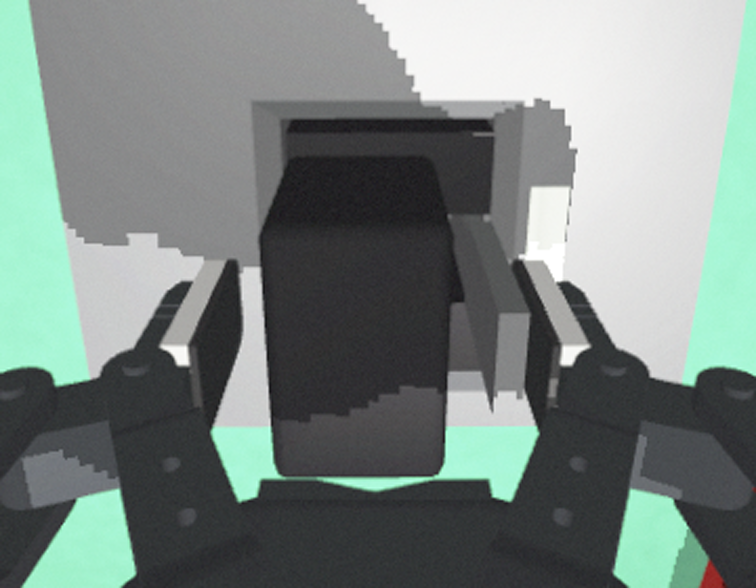

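Call:
send_rows --series '[0,0,0,0,0,0,0.74,0,0,0,0,0,0,0.72,0,0,0,0,0,0,0.69,0,0,0,0,0,0,0.66,0,0,0,0,0,0,0.63,0,0,0,0,0,0,0.6]' --newtons 20

```text
clock: 3.82
tcp_pos: [0.5794, 0.0775, 0.0982]
orientation: [0.001, 0.686, 0.728, 0.001]
wrist_force: [2.6, 0.4, 3.8]
finger_gap: 0.0513
```

```bash
python3 - <<'E'
from h import *
s=get_state();print(s["finger_gap"],s["wrist_force"],s["ft_torque"])
rel([.5771,.0783,.097],np.radians(3.5))
E
```

```text
0.05126156200653488 [2.62081299 0.37898213 3.79651054] [ 0.06996272 -0.91575777  0.0391019 ]
rel cm [ 0.09 -0.22  0.12] deg [ 0.19  0.   -0.08]
```

Call:
send_rows --series '[0,-0.1,0,0,0,0,0.6,0,-0.2,0,0,0,0,0.59,0,-0.2,0,0,0,0,0.57,0,-0.2,0,0,0,0,0.55,0,-0.2,0,0,0,0,0.53,0,-0.2,0,0,0,0,0.51]' --newtons 20

```text
clock: 4.32
tcp_pos: [0.5771, 0.0774, 0.0983]
orientation: [0.001, 0.686, 0.728, 0.001]
wrist_force: [4.5, -0.2, 6.4]
finger_gap: 0.044
```

```bash
python3 - <<'E'
from h import *
s=get_state();print(s["finger_gap"],s["wrist_force"],s["ft_torque"])
rel([.5771,.0783,.097],np.radians(3.5))
E
```

```text
0.04397947022346039 [ 4.49647611 -0.21530323  6.39236356] [-0.00899113 -0.89654677  0.05471747]
rel cm [0.09 0.01 0.13] deg [ 0.17  0.02 -0.08]
```

Call:
send_rows --series '[0,0,0,0,0,0,0.5,0,0,0,0,0,0,0.49,0,0,0,0,0,0,0.48,0,0,0,0,0,0,0.46,0,0,0,0,0,0,0.44,0,0,0,0,0,0,0.42,0,0,0,0,0,0,0.4,0,0,0,0,0,0,0.4]' --newtons 20

```text
clock: 4.98
tcp_pos: [0.5767, 0.0773, 0.0985]
orientation: [0.001, 0.686, 0.728, 0.001]
wrist_force: [2.6, 0.1, 7.4]
finger_gap: 0.0419
```

```bash
python3 - <<'E'
from h import *
s=get_state();print(s["finger_gap"],s["wrist_force"],s["ft_torque"])
rel([.5771,.0783,.097],np.radians(3.5))
im=read_camera("wrist")
cv2.imwrite("pics/w3z.png",cv2.resize(im[140:420,100:460],None,fx=2.1,fy=2.1,interpolation=cv2.INTER_CUBIC))
E
```

```text
0.041878790362044324 [2.59726019 0.09395006 7.42157495] [-0.0598996  -0.76461162  0.10217142]
rel cm [0.09 0.05 0.15] deg [ 0.14  0.02 -0.07]
```

View pics/w3z.png

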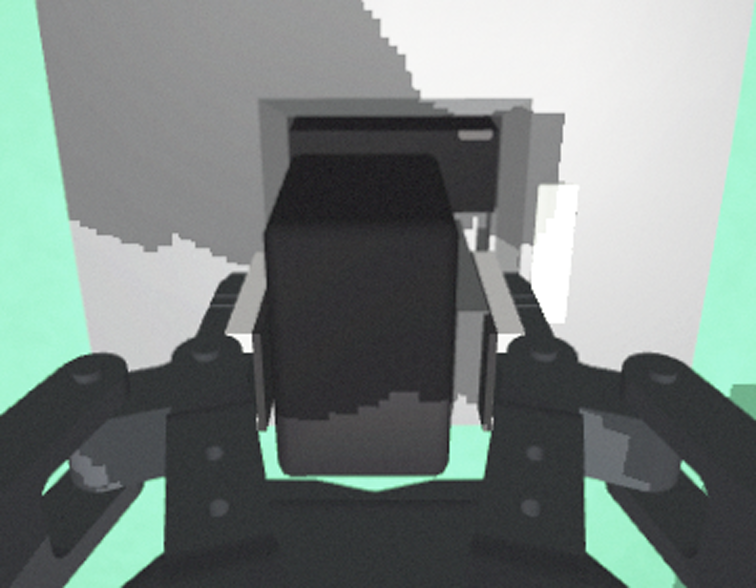

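Call:
send_rows --series '[0,0,-0.2,0,0,0,0.4,0,0,-0.4,0,0,0,0.4,0,0,-0.7,0,0,0,0.4,0,0,-1.0,0,0,0,0.4,0,0,-1.3,0,0,0,0.4,0,0,-1.6,0,0,0,0.4]'

```text
clock: 5.53
tcp_pos: [0.5756, 0.0775, 0.1118]
orientation: [-0.001, 0.686, 0.728, -0.0]
wrist_force: [6.0, 0.4, -7.3]
finger_gap: 0.0419
```

```bash
python3 - <<'E'
from h import *
s=get_state();print(s["clock"],s["finger_gap"],s["wrist_force"],s["ft_torque"],s["tcp_pos"])
E
```

```text
5.5333 0.041923514533507025 [ 5.99420369  0.41153994 -7.32383845] [ 0.10713649 -1.60287579  0.12483386] [0.57557993 0.07750893 0.11184884]
```

Call:
send_rows --series '[0,0.08,-0.3,0,0,0,0.4,0,0.1,-0.7,0,0,0,0.4,0,0.1,-1.1,0,0,0,0.4,0,0.1,-1.5,0,0,0,0.4,0,0.1,-2.0,0,0,0,0.4,0,0.1,-2.5,0,0,0,0.4,0,0.1,-3.0,0,0,0,0.4,0,0.1,-3.6,0,0,0,0.4,0,0.1,-4.2,0,0,0,0.4,0,0.1,-4.8,0,0,0,0.4]'

```text
clock: 6.37
tcp_pos: [0.5764, 0.0775, 0.1619]
orientation: [-0.0, 0.686, 0.728, -0.0]
wrist_force: [0.6, -0.0, -4.8]
finger_gap: 0.0416
```

```bash
python3 - <<'E'
from h import *
s=get_state();print(s["clock"],s["finger_gap"],s["wrist_force"],s["ft_torque"],s["tcp_pos"])
rel([.575,.0775,.27],np.radians(3.5))
E
```

```text
6.3667 0.04159315909336011 [ 0.60956104 -0.02325735 -4.80195076] [0.06627233 0.05396948 0.00442739] [0.5763743  0.07752716 0.16194169]
rel cm [ 1.000e-02 -1.400e-01 -1.081e+01] deg [-0.04 -0.   -0.07]
```

Call:
send_rows --series '[0,0,-1,0,0,0,0.4,-0.5,0,-3,0,0,0,0.4,-2,0,-5.5,0,0,0.5,0.4,-4.5,-0.2,-8,0,0,1,0.4,-7.5,-0.4,-10,0,0,1.5,0.4,-10.5,-0.6,-10.8,0,0,2,0.4,-13.5,-0.8,-10.8,0,0,2.5,0.4,-16.5,-0.9,-10.8,0,0,3,0.4,-19.5,-1.0,-10.8,0,0,3.5,0.4,-22.5,-1.1,-10.8,0,0,4,0.4]'

```text
clock: 7.2
tcp_pos: [0.579, -0.1491, 0.2703]
orientation: [0.0, 0.711, 0.703, 0.0]
wrist_force: [1.4, 0.4, -3.7]
finger_gap: 0.0415
```

Call:
send_rows --series '[-3,-0.1,0,0,0,0.5,0.4,-6,-0.3,0,0,0,1,0.4,-9,-0.4,0,0,0,1.5,0.4,-12,-0.6,0,0,0,2,0.4,-15,-0.7,0,0,0,2.5,0.4,-18,-0.8,0,0,0,2.6,0.4,-20.5,-0.8,0,0,0,2.6,0.4,-22.5,-0.8,0,0,0,2.6,0.4,-23.5,-0.8,0,0,0,2.6,0.4,-24,-0.8,0,0,0,2.6,0.4]'

```text
clock: 8.03
tcp_pos: [0.5684, -0.3892, 0.2691]
orientation: [-0.0, 0.727, 0.687, -0.0]
wrist_force: [0.3, 0.6, -4.1]
finger_gap: 0.0415
```

Call:
send_rows --series '[0,0,0,0,0,0,0.4,0,0,0,0,0,0,0.4,0,0,0,0,0,0,0.4]'

```text
clock: 8.28
tcp_pos: [0.5691, -0.3862, 0.2696]
orientation: [-0.0, 0.726, 0.688, 0.0]
wrist_force: [1.0, 0.6, -4.3]
finger_gap: 0.0416
```

```bash
python3 - <<'E'
from h import *
s=get_state();print(s["clock"],s["finger_gap"],s["wrist_force"],s["ft_torque"],s["tcp_pos"])
c=camera_info("wrist");im=read_camera("wrist")
np.save("w4.npy",dict(c=c),allow_pickle=True)
cv2.imwrite("pics/w4z.png",cv2.resize(im[60:340,100:460],None,fx=2.1,fy=2.1,interpolation=cv2.INTER_CUBIC))
E
```

```text
8.2833 0.0416266549755988 [ 0.97248685  0.61219943 -4.30262639] [0.01911407 0.00793281 0.01140762] [ 0.56914935 -0.38619815  0.26963123]
```

View pics/w4z.png

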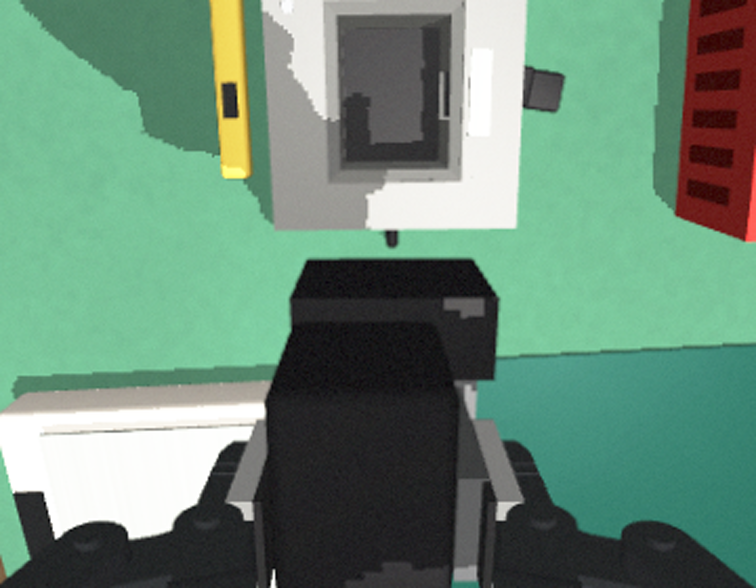

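```bash
python3 - <<'E'
from h import *
from scipy.optimize import least_squares
c=np.load("w4.npy",allow_pickle=True).item()["c"]
U=lambda P:(np.array(P)+.5)/2.1-.5+[100,60]
f=lambda P,z:toplane(c,U(P),z)
def yaw(a,b): d=b-a;return round(np.degrees(np.arctan2(d[1],d[0])),2)
d=f([(275,229),(517,228)],.078);print("front",d.round(4).tolist(),yaw(*d),np.linalg.norm(d[1]-d[0]))
for e in ([(275,229),(265,60)],[(517,228),(526,20)]): print(yaw(*f(e,.078))-90)
w=f([(323,2),(466,0),(462,181),(330,183)],.078);print("rim",w.mean(0),yaw(w[0],w[1]),yaw(w[3],w[2]),yaw(w[3],w[0])-90,yaw(w[2],w[1])-90,np.linalg.norm(w[1]-w[0]),np.linalg.norm(w[3]-w[0]))
v=f([(337,15),(452,13),(448,168),(342,170)],.072);print("inner",v.mean(0),yaw(v[3],v[2]),np.linalg.norm(v[1]-v[0]),np.linalg.norm(v[3]-v[0]))
def res(p):
    q=place(p[0],p[1],p[2],[[-.062,-.066,.078],[.062,-.066,.078]])
    ctr=w.mean(0)[:2]-p[:2]
    return np.r_[((q-d)[:,:2]).ravel(),ctr]
r=least_squares(res,[.58,-.3,-.05]);print("fit",r.x,np.degrees(r.x[2]),(r.fun*1000).round(1))
s=get_state();q=rot(s["orientation"]);t=s["tcp_pos"]
for n,P,dz in (("shoulder",[(291,297),(497,297)],-.0135),("under",[(307,260),(473,260)],-.0595)):
    g=f(P,t[2]+dz);L=q.inv().apply(g-t);print(n,(L*1000).round(1).tolist(),np.linalg.norm(g[1]-g[0]),yaw(*g))
print(q.as_euler('xyz',degrees=True))
E
```

```text
front [[0.5187, -0.3624, 0.078], [0.6426, -0.3683, 0.078]] -2.77 0.12400624983104934
-2.0900000000000034
-2.0600000000000023
rim [ 0.58310809 -0.30007433  0.078     ] -2.21 -2.13 -1.8499999999999943 -2.25 0.06678224551525505 0.08381345089700434
inner [ 0.58304976 -0.2995817   0.072     ] -1.93 0.054918312247996225 0.07300637864354803
fit [ 0.5834578  -0.29963168 -0.04544882] -2.6040258097378097 [-0.2 -0.4 -0.2 -0.  -0.3 -0.4]
shoulder [[35.1, -21.4, 13.5], [35.1, 29.5, 13.5]] 0.05083482939840428 -3.02
under [[34.2, -22.0, 59.5], [34.2, 30.2, 59.5]] 0.05210262593880122 -3.02
[ 1.79988753e+02 -2.03978790e-02  8.69213118e+01]
```

```bash
python3 - <<'E'
from h import *
rel([.579,-.2993,.16],np.radians(-2.2))
E
```

```text
rel cm [ 8.72  0.51 10.98] deg [ 0.01 -0.02 -0.88]
```

Call:
send_rows --series '[1,0.1,0,0,0,0,0.4,3,0.3,0,0,0,-0.4,0.4,5.5,0.5,0.5,0,0,-0.9,0.4,7.5,0.5,2,0,0,-0.9,0.4,8.5,0.5,4,0,0,-0.9,0.4,8.7,0.5,6.5,0,0,-0.9,0.4,8.7,0.5,8.5,0,0,-0.9,0.4,8.7,0.5,10,0,0,-0.9,0.4,8.7,0.5,10.8,0,0,-0.9,0.4,8.7,0.5,11,0,0,-0.9,0.4]'

```text
clock: 9.17
tcp_pos: [0.5779, -0.2991, 0.1577]
orientation: [-0.002, 0.721, 0.693, -0.0]
wrist_force: [-0.2, 0.6, -3.9]
finger_gap: 0.0418
```

Call:
send_rows --series '[0,0,0,0,0,0,0.4,0,0,0,0,0,0,0.4,0,0,0,0,0,0,0.4,0,0,0,0,0,0,0.4]'

```text
clock: 9.5
tcp_pos: [0.5793, -0.3015, 0.1606]
orientation: [0.001, 0.721, 0.693, 0.0]
wrist_force: [-0.4, 1.0, -3.4]
finger_gap: 0.0413
```

```bash
python3 - <<'E'
from h import *
s=get_state();print(s["clock"],s["finger_gap"],s["wrist_force"],s["ft_torque"],s["tcp_pos"],s["qvel"].round(3))
rel([.579,-.2993,.16],np.radians(-2.2))
im=read_camera("wrist")
cv2.imwrite("pics/w5z.png",cv2.resize(im[100:380,100:460],None,fx=2.1,fy=2.1,interpolation=cv2.INTER_CUBIC))
E
```

```text
9.5 0.04130549787558871 [-0.40923256  1.02071273 -3.36953662] [-0.00577726  0.01858162  0.02676925] [ 0.57934632 -0.30149399  0.16062602] [-0.002  0.005 -0.005 -0.001  0.001  0.001]
rel cm [ 0.22 -0.04  0.06] deg [ 0.11  0.06 -0.08]
```

View pics/w5z.png

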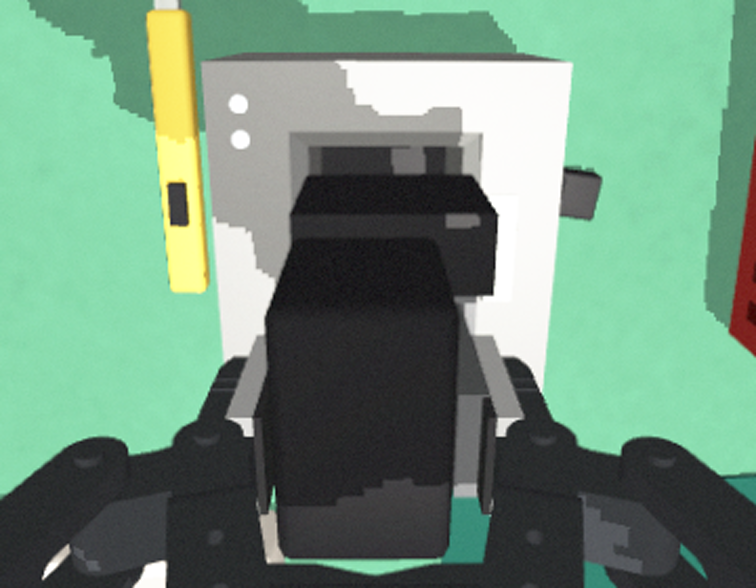

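```bash
python3 - <<'E'
from h import *
c=camera_info("wrist");s=get_state();q=rot(s["orientation"]);t=s["tcp_pos"]
U=lambda P:(np.array(P)+.5)/2.1-.5+[100,100]
L=lambda P,z:(q.inv().apply(toplane(c,U(P),z)-t)*1000).round(1).tolist()
print("rim out",L([(290,133),(483,133)],.078),"rim in",L([(308,146),(464,146)],.072))
print("under",L([(307,176),(473,176)],t[2]-.0595))
E
```

```text
rim out [[44.2, -29.7, 82.3], [44.2, 36.5, 82.4]] rim in [[38.6, -24.2, 88.3], [38.7, 31.0, 88.4]]
under [[34.2, -21.9, 59.4], [34.3, 30.2, 59.5]]
```

Call:
send_rows --series '[0.12,-0.03,0,0,0,0,0.4,0.24,-0.06,0.2,0,0,0,0.4,0.24,-0.06,0.6,0,0,0,0.4,0.24,-0.06,1.0,0,0,0,0.4,0.24,-0.06,1.4,0,0,0,0.4,0.24,-0.06,1.8,0,0,0,0.4,0.24,-0.06,2.1,0,0,0,0.4,0.24,-0.06,2.3,0,0,0,0.4,0.24,-0.06,2.4,0,0,0,0.4,0.24,-0.06,2.4,0,0,0,0.4]'

```text
clock: 10.38
tcp_pos: [0.578, -0.2985, 0.1349]
orientation: [-0.0, 0.721, 0.693, -0.0]
wrist_force: [0.2, -0.3, -4.1]
finger_gap: 0.0417
```

```bash
python3 - <<'E'
from h import *
s=get_state();print(s["clock"],s["finger_gap"],s["wrist_force"],s["ft_torque"],s["tcp_pos"])
rel([.579,-.2993,.136],np.radians(-2.2))
E
```

```text
10.3833 0.041715503712003096 [ 0.16351966 -0.26783383 -4.14658668] [-0.02674149  0.02852624 -0.0302637 ] [ 0.57804117 -0.29854751  0.13489901]
rel cm [-0.07  0.1  -0.11] deg [-0.02 -0.02 -0.07]
```

Call:
send_rows --series '[-0.05,0.06,0.1,0,0,0,0.4,-0.05,0.06,0.3,0,0,0,0.4,-0.05,0.06,0.5,0,0,0,0.4,-0.05,0.06,0.7,0,0,0,0.4,-0.05,0.06,0.9,0,0,0,0.4,-0.05,0.06,1.1,0,0,0,0.4,-0.05,0.06,1.1,0,0,0,0.4]'

```text
clock: 10.97
tcp_pos: [0.5785, -0.2989, 0.1236]
orientation: [-0.0, 0.721, 0.693, -0.0]
wrist_force: [0.0, 0.2, -4.7]
finger_gap: 0.0414
```

```bash
python3 - <<'E'
from h import *
s=get_state();print(s["clock"],s["finger_gap"],s["wrist_force"],s["ft_torque"],s["tcp_pos"])
E
```

```text
10.9667 0.04138520008733939 [ 0.01023079  0.16005777 -4.68992762] [0.01886506 0.02806173 0.01211591] [ 0.57846891 -0.29894126  0.12361363]
```

Call:
send_rows --series '[0,0,0.3,0,0,0,0.4,0,0,0.6,0,0,0,0.4,0,0,0.9,0,0,0,0.4,0,0,1.2,0,0,0,0.4,0,0,1.5,0,0,0,0.4,0,0,1.8,0,0,0,0.4,0,0,2.0,0,0,0,0.4,0,0,2.1,0,0,0,0.4,0,0,2.1,0,0,0,0.4]'

```text
clock: 11.72
tcp_pos: [0.5786, -0.299, 0.1029]
orientation: [-0.0, 0.721, 0.693, -0.0]
wrist_force: [-0.6, 1.1, -4.1]
finger_gap: 0.0416
```

Call:
send_rows --series '[0,0,0.1,0,0,0,0.4,0,0,0.2,0,0,0,0.4,0,0,0.2,0,0,0,0.4]'

```text
clock: 11.97
tcp_pos: [0.5788, -0.2991, 0.1012]
orientation: [0.0, 0.721, 0.693, 0.0]
wrist_force: [0.3, -0.1, -3.3]
finger_gap: 0.0414
```

Call:
send_rows --series '[0,0,0.1,0,0,0,0.4,0,0,0.2,0,0,0,0.4,0,0,0.2,0,0,0,0.4,0,0,0.2,0,0,0,0.4]'

```text
clock: 12.3
tcp_pos: [0.5787, -0.2991, 0.0992]
orientation: [-0.0, 0.721, 0.693, 0.0]
wrist_force: [-0.9, -0.9, -4.1]
finger_gap: 0.0414
```

Call:
send_rows --series '[0,0,0.1,0,0,0,0.4,0,0,0.2,0,0,0,0.4,0,0,0.2,0,0,0,0.4]'

```text
clock: 12.55
tcp_pos: [0.5787, -0.299, 0.097]
orientation: [-0.0, 0.721, 0.693, 0.0]
wrist_force: [0.1, 0.4, -4.1]
finger_gap: 0.0417
```

Call:
send_rows --series '[0,0,0.1,0,0,0,0.4,0,0,0.2,0,0,0,0.4,0,0,0.2,0,0,0,0.4]'

```text
clock: 12.8
tcp_pos: [0.5786, -0.2991, 0.095]
orientation: [-0.0, 0.721, 0.693, 0.0]
wrist_force: [-0.1, -0.4, -4.0]
finger_gap: 0.0417
```

Call:
send_rows --series '[0,0,0.1,0,0,0,0.4,0,0,0.2,0,0,0,0.4,0,0,0.2,0,0,0,0.4]'

```text
clock: 13.05
tcp_pos: [0.5786, -0.2991, 0.093]
orientation: [-0.0, 0.721, 0.693, 0.0]
wrist_force: [-0.3, 0.2, -4.4]
finger_gap: 0.0417
```

Call:
send_rows --series '[0,0,0.1,0,0,0,0.4,0,0,0.2,0,0,0,0.4,0,0,0.2,0,0,0,0.4]'

```text
clock: 13.3
tcp_pos: [0.5787, -0.2991, 0.091]
orientation: [-0.0, 0.721, 0.693, 0.0]
wrist_force: [-1.0, 0.0, -4.5]
finger_gap: 0.0417
```

Call:
send_rows --series '[0,0,0.1,0,0,0,0.4,0,0,0.2,0,0,0,0.4,0,0,0.2,0,0,0,0.4]'

```text
clock: 13.55
tcp_pos: [0.5786, -0.2991, 0.089]
orientation: [-0.0, 0.721, 0.693, 0.0]
wrist_force: [-0.9, -0.2, -3.6]
finger_gap: 0.0415
```

Call:
send_rows --series '[0,0,0.1,0,0,0,0.4,0,0,0.2,0,0,0,0.4,0,0,0.2,0,0,0,0.4]'

```text
clock: 13.8
tcp_pos: [0.5787, -0.2991, 0.087]
orientation: [-0.0, 0.721, 0.693, 0.0]
wrist_force: [-0.6, 0.1, -4.2]
finger_gap: 0.0414
```

Call:
send_rows --series '[0,0,0.1,0,0,0,0.4,0,0,0.2,0,0,0,0.4,0,0,0.2,0,0,0,0.4]'

```text
clock: 14.05
tcp_pos: [0.5786, -0.2991, 0.085]
orientation: [-0.0, 0.721, 0.693, 0.0]
wrist_force: [-0.2, -0.0, -4.3]
finger_gap: 0.0414
```

Call:
send_rows --series '[0,0,0.1,0,0,0,0.4,0,0,0.2,0,0,0,0.4,0,0,0.2,0,0,0,0.4]'

```text
clock: 14.3
tcp_pos: [0.5787, -0.2991, 0.083]
orientation: [-0.0, 0.721, 0.693, 0.0]
wrist_force: [-0.3, 0.4, -3.7]
finger_gap: 0.0416
```

Call:
send_rows --series '[0,0,0.1,0,0,0,0.4,0,0,0.2,0,0,0,0.4,0,0,0.2,0,0,0,0.4]'

```text
clock: 14.55
tcp_pos: [0.5789, -0.2992, 0.0815]
orientation: [0.0, 0.721, 0.693, 0.0]
wrist_force: [-0.5, 0.4, -1.8]
finger_gap: 0.0414
```

Call:
send_rows --series '[0,0,0.05,0,0,0,0.4,0,0,0.1,0,0,0,0.4,0,0,0.1,0,0,0,0.4]'

```text
clock: 14.8
tcp_pos: [0.5789, -0.2992, 0.0815]
orientation: [0.0, 0.721, 0.693, 0.0]
wrist_force: [-3.1, 1.9, 4.5]
finger_gap: 0.0414
```

```bash
python3 - <<'E'
from h import *
s=get_state();print(s["clock"],s["finger_gap"],s["wrist_force"],s["ft_torque"],s["tcp_pos"])
im=read_camera("wrist")
cv2.imwrite("pics/w6z.png",cv2.resize(im[140:420,100:460],None,fx=2.1,fy=2.1,interpolation=cv2.INTER_CUBIC))
E
```

```text
14.8 0.04141320667348761 [-3.14535109  1.86833751  4.48447519] [ 0.31577371  0.56400818 -0.03401205] [ 0.57885151 -0.29923273  0.08150367]
```

View pics/w6z.png

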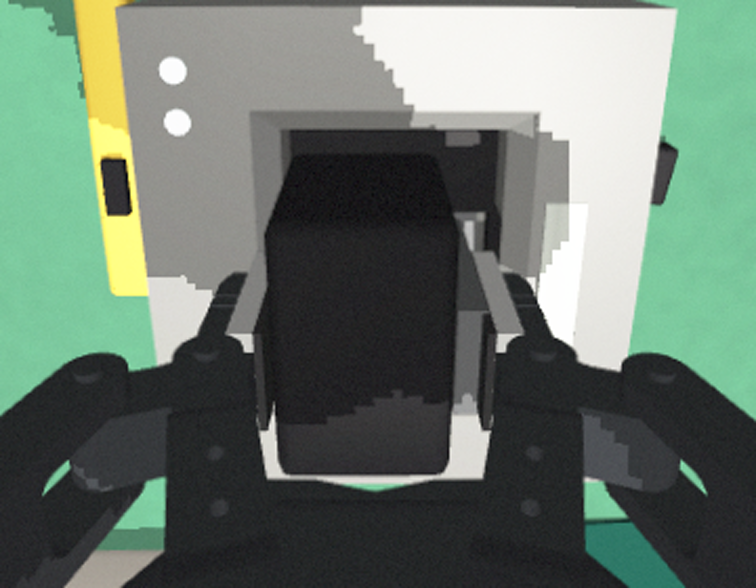

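Call:
send_rows --series '[0,0,0,0,0,0,0.5,0,0,0,0,0,0,0.53,0,0,0.03,0,0,0,0.56,0,0,0.06,0,0,0,0.59,0,0,0.09,0,0,0,0.62,0,0,0.12,0,0,0,0.65,0,0,0.14,0,0,0,0.68,0,0,0.16,0,0,0,0.72,0,0,0.16,0,0,0,0.76,0,0,0.1,0,0,0,0.8]'

```text
clock: 15.68
tcp_pos: [0.5779, -0.2988, 0.0787]
orientation: [-0.001, 0.721, 0.693, -0.0]
wrist_force: [0.2, 0.2, 0.3]
finger_gap: 0.0682
```

```bash
python3 - <<'E'
from h import *
s=get_state();print(s["clock"],s["finger_gap"],s["wrist_force"],s["ft_torque"],s["tcp_pos"])
im=read_camera("wrist")
cv2.imwrite("pics/w7z.png",cv2.resize(im[140:420,100:460],None,fx=2.1,fy=2.1,interpolation=cv2.INTER_CUBIC))
E
```

```text
15.6833 0.0681999150966182 [0.15735979 0.15095318 0.33436725] [-0.09185916  0.0479447  -0.01930778] [ 0.57794926 -0.29884079  0.07867577]
```

View pics/w7z.png

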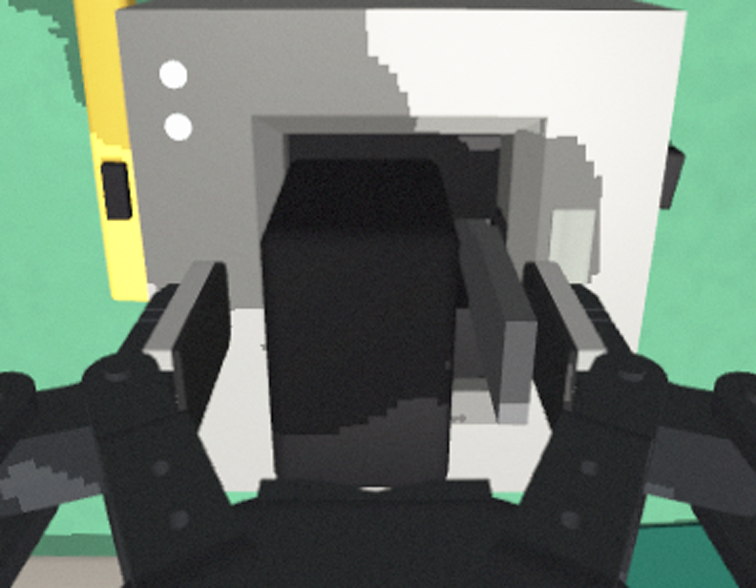

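Call:
send_rows --series '[0,0,0,0,0,0,0.85,0,0,-0.3,0,0,0,0.88,0,0,-1,0,0,0,0.88,0,0,-2.5,0,0,0,0.88,0,0,-5,0,0,0,0.9,0,0,-8,0,0,0,1,-1.5,0,-11.5,0,0,0,1,-3,0,-15,0,0,0,1,-4,0,-18,0,0,0,1,-4,0,-19,0,0,0,1]'

```text
clock: 16.57
tcp_pos: [0.5781, -0.342, 0.2758]
orientation: [0.005, 0.722, 0.692, 0.0]
wrist_force: [0.2, -1.2, 0.5]
finger_gap: 0.0855
```

Call:
send_rows --series '[0,0,0,0,0,0,1,0,0,0,0,0,0,1,0,0,0,0,0,0,1]'

```text
clock: 16.82
tcp_pos: [0.5767, -0.3385, 0.268]
orientation: [-0.001, 0.721, 0.693, -0.0]
wrist_force: [-1.0, -0.8, 0.6]
finger_gap: 0.0857
```

```bash
python3 - <<'E'
from h import *
s=get_state();print(s["clock"],s["finger_gap"],s["wrist_force"],s["tcp_pos"])
c=camera_info("wrist");im=read_camera("wrist");np.save("w8.npy",dict(c=c),allow_pickle=True)
cv2.imwrite("pics/w8z.png",cv2.resize(im[60:340,100:460],None,fx=2.1,fy=2.1,interpolation=cv2.INTER_CUBIC))
E
```

```text
16.8167 0.0856706208946727 [-0.98348466 -0.82595311  0.63942461] [ 0.57673542 -0.33848479  0.26795726]
```

View pics/w8z.png

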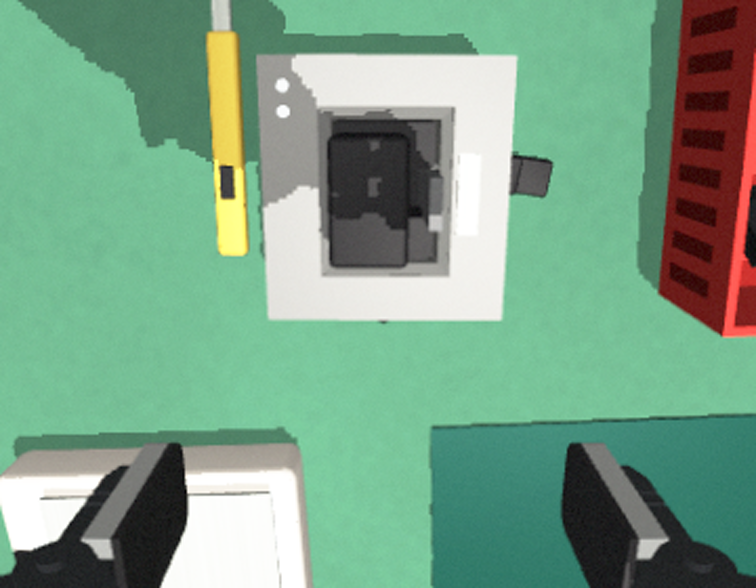

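```bash
python3 - <<'E'
from h import *
c=np.load("w8.npy",allow_pickle=True).item()["c"]
q=R.from_euler('z',np.radians(-2.2))
f=lambda P,z:(q.inv().apply(toplane(c,(np.array(P)+.5)/2.1-.5+[100,60],z)-[.5832,-.2998,0])*1000).round(1)[:,:2]
for z in(.110,.114,.118):
    g=f([(329,134),(409,134),(408,267),(330,266)],z);print(z,"len y",g[0,1]-g[3,1],g[1,1]-g[2,1],"wid",g[1,0]-g[0,0],"ctr",g.mean(0),"tab outer x",f([(443,200)],z)[0])
E
```

```text
0.11 len y 59.7 60.2 wid 35.3 ctr [-8.4    0.425] tab outer x [25.2  1.4]
0.114 len y 58.9 59.4 wid 34.9 ctr [-8.4    0.925] tab outer x [24.8  1.9]
0.118 len y 58.2 58.599999999999994 wid 34.4 ctr [-8.35  1.5 ] tab outer x [24.4  2.4]
```

```bash
python3 -c "
from workcell import *
print(hand_in())"
```

```text
the job is handed in; nothing more can be done
None
```

The battery is out of the sealer and latched in the charger, and the job is handed in at about 17 s of the 54 s allowed.

- **Removal:** I squeezed the tab fully in at 20 N (fingers read 42 mm apart) and lifted the pack straight out. It hung free at about 4.3 N, with no sign of slipping in the grip.
- **Insertion:** I lowered it into the charger's well with no sideways force showing until it stopped on the floor, about 56 mm deep. A further 1 mm of pressing brought the push on the floor to about 9 N, under the 18 N limit.
- **Release:** I opened the fingers slowly so they would not drag the pack up, then withdrew. The arm is clear of everything.

**Last checks:**
- The final picture shows the tab sprung out about 25.7 mm from the pack's centre, against 26 mm at rest.
- The pack top is about 0.110 to 0.114 m high, which matches the floor depth I felt.
- The cutter and bracket look unmoved. I did not look at the tape roll again after the start.
- I did not tug the pack to test the catch. That it is latched follows from the depth and the tab position.

No check failed. The arm often settled 1 to 3 mm off its commanded position, which I corrected from the measured position and the pictures.

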